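Ease a stuck sandwich press open with a wedge

TASK

The sandwich press has baked shut and I want to work a spatula in along its side. Flip its black catch forward and right down, then push the wooden wedge, lying flat and blade first, straight into the slot between the two handle lips until the lid has just come off the base: a gap of about 6 mm more than when shut at the front lip (the dark line on the blade is then level with the front of the lips), never a whole centimetre, and lifted by the wedge, not by hand. Finish holding the wedge right there, still gripped, with the lid resting on it, and leave the other things alone.

Things in the scene. Friction and masses are not known exactly. Their poses are not given: they have to be found in the camera images.
- press: base of the sandwich press, fixed to the worktop: 170 (x) x 160 (y) x 42 mm white shell with a steel band and grey handle lips; with the lid shut it is 84 mm high. Origin: centre of the underside, on the worktop. Its -x side is the front, with the two handle lips and the catch; the wedge goes in along its +x.
- press_slot (a point): mouth of the slot: middle of the front of the lower handle lip, at (-120, 0, 42) mm in the press's frame, same axes. The lip is 90 mm wide, flat on top at z = 42 mm; its front edge is bevelled as a lead-in, 8 mm deep and 7 mm high. The slot above is 66 mm wide, 6 mm high while the lid is shut (upper lip 48 to 62 mm above the worktop); its level floor ends 92 mm in, at the plates.
- lid (a joint): angle of the press's lid (600 g, brushed cover) about a hinge along the press's y at its back, at (90, 0, 47) mm in the press's frame: 0 shut, grows as the front rises. Hinge friction 0.1 N m. The front of its lip is 210 mm from the hinge, so 6 mm of lift there is 0.0286 rad.
- lid_lip (a point): middle of the lower edge of the upper handle lip (on the lid), 48 mm above the worktop when the lid is shut, 4 mm behind the lip's foremost edge because of a 3 mm bevel; the wedge's slope bears here. It rises with the lid.
- catch (a joint): angle of the black catch: 0 upright, shut (its nose hooks over the upper lip and locks the lid, its stem bars the slot); grows as it swings forward and down, away from the press; 1.8 is its stop, fully down. It turns about the press's y on a pivot at (-124.5, 0, 22) mm in the press's frame, with light friction; past about 0.6 rad it falls by its own weight.
- catch_tab (a point): point in the catch's thumb tab, 60 mm from its pivot. The tab is 22 mm wide (along the press's y), 5 mm thick, its end 70 mm from the pivot (91 mm above the worktop when shut). It can be pinched across its width from above, a pinch line parallel to the pivot. Shut, its nose's top is 69 mm, the upper lip's top 62 mm above the worktop.
- wedge: beech wedge, 145 mm long, 110 g, lying flat. Origin: on the underside, below the middle of its holding block, which is 50 (x) x 30 (y) x 46 (z) mm with upright sides. From the block the blade, 36 mm wide, flat underneath, points to +x: 19 mm thick at x = 20 mm, thinning evenly to 3 mm at the tip at x = 120 mm (0.16 mm of thickness per mm).
- wedge_tip (a point): tip of the blade, on the underside, at (120, 0, 0) mm in the wedge's frame
- wedge_line (a point): dark line across the blade, 60 mm behind the tip, where the blade is 12.6 mm thick; on its upper face
- spoon_rest: bystander: red round spoon rest, 116 mm across, 14 mm high, on the hob. Origin: centre of the underside
- grey_cup: bystander: grey stoneware cup, 86 mm across, 74 mm high, on the hob. Origin: under its middle

How it is judged:
On the way, in this order (a step that is already met when the one before it is completed fails the run):
1. the catch is flipped down while the lid is still shut (value of joint catch above 1.5 rad and value of joint lid below 0.006 rad), for 0.2 s.
2. the wedge, in the slot, has lifted the lid off the base (value of joint lid above 0.019 rad and contact force between wedge and lid above 1 N and x of wedge_tip in the frame of press above -0.085 m), for 0.2 s.
At the end, for the whole second after the job is handed in: Catch down (over 1.5 rad); lid steady at 0.019 to 0.042 rad (4 to 8.8 mm at the lip), resting on the wedge (1 N) and the wedge on the lower lip; wedge flat (0.12 rad), straight (0.2 rad), within 25 mm of mid-slot, tip 35 to 90 mm in, still gripped (4 N); arm and fingers off the lid (all of step 2 and value of joint lid below 0.042 rad and velocity of joint lid between -0.01 and 0.01 rad/s and value of joint catch above 1.5 rad and contact force between wedge and press above 0.5 N and contact force between the fingers and wedge above 4 N and contact force between each of the arm, the fingers and lid below 0.3 N and x of wedge_tip in the frame of press below -0.03 m and y of wedge_tip in the frame of press between -0.025 and 0.025 m and angle between the x axis of wedge and the x axis of press, either way round below 0.2 rad and angle between wedge's own z axis and vertical below 0.12 rad); the arm keeps its last pose, push and grip.
It fails at once if the lid is forced up while the catch is shut (value of joint lid above 0.012 rad and value of joint catch below 1 rad).
It fails at once if the lid is opened more than a centimetre at the lip (value of joint lid above 0.049 rad).
It fails at once if the lid is lifted by hand (value of joint lid above 0.012 rad and contact force between any of the arm, the fingers and lid above 2 N).
It fails at once if a bystander is moved by more than 2 cm (distance of any of spoon_rest, grey_cup from where it was at the start of the episode above 0.02 m).
It also fails if it takes over 54 s, if anything falls off the work surface, if the arm or the gripper's body presses on something with over 40 N, if the wrist force passes 120 N, or if a joint passes its speed limit or range.

ROBOT

A 6-joint arm with a two-finger parallel gripper is mounted at the origin on a cart in front of the work surface, level with it; the furniture and walls round the work are solid. World frame = base frame: x ahead of the robot, y to its left, z up, the work surface at z = 0. Lengths are in m, angles in rad, forces in N, time in s.
With the tool pointing down it reaches from about 0.2 to 0.875 m from the base axis. Payload 3.4 kg.
Tool frame: the origin (TCP) lies midway between the tips of the shut fingers; the grasp point (between the pads) lies 19 mm behind it (r.pinch_z is the distance from the TCP to the grasp point, in m); z points along the fingers, y is the line along which they close (so a half turn about z gives the same grasp; the last joint's range is limited). The gripper opens to 94 mm and grips with 3 to 60 N. Pads are 16 mm wide; open, the fingers measure 119 mm over their backs; the gripper's body (75 mm by 177 mm) begins 78 mm behind the grasp point.
Start: joints at [1.07, 0.276, 1.505, -0, 1.361, -0.121], TCP at [0.213, 0.534, 0.205] pointing down, gripper open.
Joint ranges: [-2.89, 2.89], [-0.75, 2.08], [0.22, 2.7], [-1.18, 4.32], [0.11, 2.71], [-2.7, 2.7]. Speed limits (rad/s): [2.57, 2.57, 3.14, 3.14, 3.14, 3.14].

INTERFACE

Orientations are given as a unit quaternion [w, x, y, z].
In Python, from plant import r, snapshot, get_calibration, inverse_kinematics gives the robot as it stands (r), with the cameras as plain functions and the kinematics as plain functions. Calls block until the motion is done:
- r.move_to(position, orientation): joint-space move of the TCP to a pose.
- r.move_l(position, rot=None, vel=0.15, guard=None): straight line of the TCP; rot=None keeps the orientation; vel is the mean speed in m/s. With guard (N) it stops when the force on the tool has changed by that much, and returns True; else False.
- r.movej(angles): joint-space move.
- r.gripper_to(opening, f_grip=None): finger opening in m; f_grip is the grip in N (None keeps the last); returns when the fingers have stopped.
- r.hold(seconds).
- inverse_kinematics(position, orientation): joint angles nearest the present ones, or None.
- snapshot(name): name is "scene" or "side" or "wrist"; returns the picture (420x560x3 uint8, red, green, blue); there is no depth.
- get_calibration(name): a dict with "fx", "fy", "cx", "cy" (pixels), "position" and "orientation" of the camera in the world. Camera axes: x right, y down, z forward; pixel columns grow to the right and rows downward; lengths in m; the calibration is good to about 2 mm. A picture is of the moment at which its call begins: read the wrist's pose just before it. get_calibration takes no time and is no camera call; for the wrist camera it gives the pose at the moment of the call.
A pose or a line that the arm cannot do raises r.PlanningError and nothing moves.
- r.sign_off(): hands the job in; it is judged then, once.
Readings, each from a call of its own:
- r.get_t(): time.
- r.get_joints(): joint angles.
- r.get_dq(): joint speeds.
- r.get_joint_efforts(): joint torques, N m.
- r.get_ee_pos(): TCP position.
- r.get_tool_rot(): TCP orientation.
- r.get_wrist_force(): force on the tool from outside, world axes, zero at the start.
- r.get_torque(): the same for the moment, N m.
- r.get_opening(): finger opening in m.
- r.get_finger_force(): force on a finger pad.
Only numpy, scipy, OpenCV 4.12 (cv2) and the standard library are available. Lean on these libraries where they do the work, as an engineer would, in place of code of your own. Each camera call takes 0.05 s, during which the arm holds its last target. There are 200 camera calls.

## Working session

There is one attempt and no reset: what is moved stays moved. The work goes in short steps, each a Python script; the robot and the scene stay as the last script left them, time stands still between calls to the robot, and variables do not carry over. Pictures are saved under pics/ and viewed, at most 10 in all, crops included, and the job is handed in when it is done.

```bash
mkdir -p pics; ls
python3 - <<'E'
from plant import r, snapshot, get_calibration, inverse_kinematics
import cv2,numpy as np
for n in("scene","side","wrist"):
    c=get_calibration(n);print(n,{k:np.round(v,4).tolist() for k,v in c.items()})
    cv2.imwrite(f"pics/{n}0.png",snapshot(n)[:,:,::-1])
print(r.get_t(),r.pinch_z,r.get_tool_rot())
E
```

```text
pics
plant.py
scene {'fx': 381.3642, 'fy': 381.3642, 'cx': 280.7177, 'cy': 203.7845, 'position': [0.284, 0.3768, 0.8311], 'orientation': [0.0953, -0.2715, 0.9071, -0.3071]}
side {'fx': 483.2582, 'fy': 483.2582, 'cx': 278.9316, 'cy': 214.0804, 'position': [-0.3996, -0.0665, 1.1421], 'orientation': [0.2518, -0.6331, 0.6834, -0.2623]}
wrist {'fx': 362.1042, 'fy': 362.1042, 'cx': 277.0121, 'cy': 208.3056, 'position': [0.149, 0.5597, 0.3841], 'orientation': [0.0988, 0.822, 0.557, 0.0656]}
0.15 0.0188 [-2.02067252e-04  1.88767243e-01  9.82021639e-01 -6.22353268e-04]
```

View pics/scene0.png

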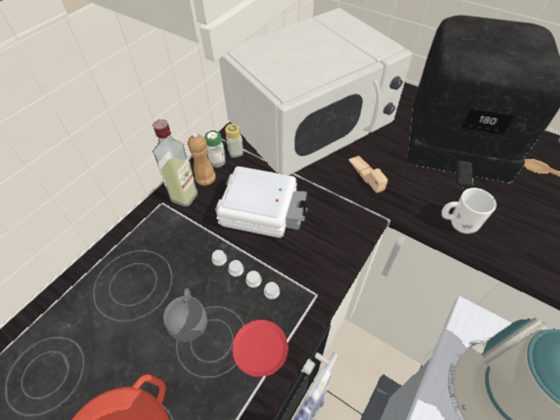

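View pics/side0.png

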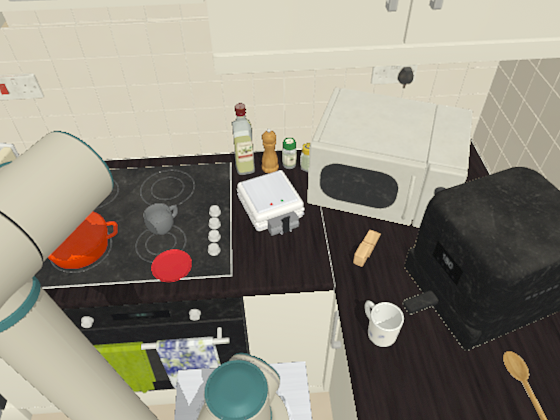

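The scene picture shows the press at about (258,202) with its catch at (297,208), facing image right. The wedge's block is at (376,181) and its tip at (352,159). In the side picture the catch is at (284,224), the block at (362,256) and the tip at (376,233). I'll turn these into rough positions, then take wrist close-ups.

```bash
cat > h.py <<'E'
import numpy as np,cv2
from plant import r, snapshot, get_calibration, inverse_kinematics
from scipy.spatial.transform import Rotation as R
def ray(c,u,v):
    q=c["orientation"];M=R.from_quat([q[1],q[2],q[3],q[0]]).as_matrix()
    return np.array(c["position"]),M@np.array([(u-c["cx"])/c["fx"],(v-c["cy"])/c["fy"],1])
def onz(c,u,v,z):
    p,d=ray(c,u,v);return p+d*(z-p[2])/d[2]
def proj(c,P):
    q=c["orientation"];M=R.from_quat([q[1],q[2],q[3],q[0]]).as_matrix()
    x=M.T@(np.array(P)-c["position"]);return np.array([c["fx"]*x[0]/x[2]+c["cx"],c["fy"]*x[1]/x[2]+c["cy"]])
def tri(c1,p1,c2,p2):
    a,d=ray(c1,*p1);b,e=ray(c2,*p2)
    s=np.linalg.lstsq(np.c_[d,-e],b-a,rcond=None)[0];P,Q=a+d*s[0],b+e*s[1]
    return (P+Q)/2,np.linalg.norm(P-Q)
def down(yaw): # tool pointing down, tool y (closing) axis at angle yaw in world
    y=np.array([np.cos(yaw),np.sin(yaw),0]);z=np.array([0,0,-1.]);x=np.cross(y,z)
    q=R.from_matrix(np.c_[x,y,z]).as_quat();return np.array([q[3],*q[:3]])
E
python3 - <<'E'
from h import *
np.set_printoptions(precision=4,suppress=True)
a,b=get_calibration("scene"),get_calibration("side")
for n,p,q,z in[("press",(262,188),(270,195),.084),("catch",(298,205),(284,222),.085),("block",(378,175),(362,252),.046),("tip",(352,159),(376,233),.003),("spoon",(260,346),(172,264),.014),("cup",(186,312),(158,214),.074),("mw near corner",(273,170),(310,200),0.0),("toaster catch",(463,180),(418,302),0.05),("mug",(470,210),(384,320),0.08)]:
    print(n,onz(a,*p,z),onz(b,*q,z),*tri(a,p,b,q))
E
```

```text
press [ 0.6719 -0.1154  0.084 ] [ 0.6552 -0.1018  0.084 ] [ 0.6623 -0.1058  0.0873] 0.016732986174395545
catch [ 0.5659 -0.1187  0.085 ] [ 0.5394 -0.1361  0.085 ] [ 0.5772 -0.1406  0.047 ] 0.007185622360642937
block [ 0.4513 -0.353   0.046 ] [ 0.4408 -0.3525  0.046 ] [ 0.4506 -0.3568  0.038 ] 0.00672877398497597
tip [ 0.5529 -0.4095  0.003 ] [ 0.5436 -0.4206  0.003 ] [ 0.5585 -0.4262 -0.0148] 0.0003077396926067227
spoon [0.4628 0.1943 0.014 ] [0.4662 0.1966 0.014 ] [0.4617 0.1954 0.0197] 0.000399541301048863
cup [0.6167 0.2355 0.074 ] [0.6126 0.2395 0.074 ] [0.6139 0.2377 0.0754] 0.005259176510140896
mw near corner [ 0.7282 -0.245  -0.    ] [ 0.7047 -0.2347  0.    ] [ 0.7223 -0.2407 -0.006 ] 0.018914269895494086
toaster catch [ 0.251  -0.4579  0.05  ] [ 0.2617 -0.4663  0.05  ] [ 0.2544 -0.4607  0.0534] 0.01116269786078985
mug [ 0.2081 -0.3388  0.08  ] [ 0.1992 -0.3578  0.08  ] [ 0.2077 -0.3611  0.0601] 0.006011887289907911
```

Run:
```python
from h import *
import json
q=r.get_tool_rot()
r.move_to([0.57,-0.15,0.28],q)
def shot(n):
    c=get_calibration("wrist");cv2.imwrite(f"pics/{n}.png",snapshot("wrist")[:,:,::-1]);json.dump({k:np.array(v).tolist() for k,v in c.items()},open(f"pics/{n}.json","w"));print(c)
shot("wp1")
r.move_to([0.47,-0.34,0.28],q)
shot("ww1")
print(r.get_t())
```

```text
{'fx': 362.10418408757226, 'fy': 362.10418408757226, 'cx': 277.01205236535486, 'cy': 208.3056481203112, 'position': array([ 0.5061526 , -0.12315669,  0.45937063]), 'orientation': array([0.09854738, 0.8216767 , 0.55749065, 0.06587858])}
{'fx': 362.10418408757226, 'fy': 362.10418408757226, 'cx': 277.01205236535486, 'cy': 208.3056481203112, 'position': array([ 0.40650243, -0.31320136,  0.45941436]), 'orientation': array([0.09854474, 0.82189789, 0.55710969, 0.06634443])}
3.85
```

View pics/wp1.png

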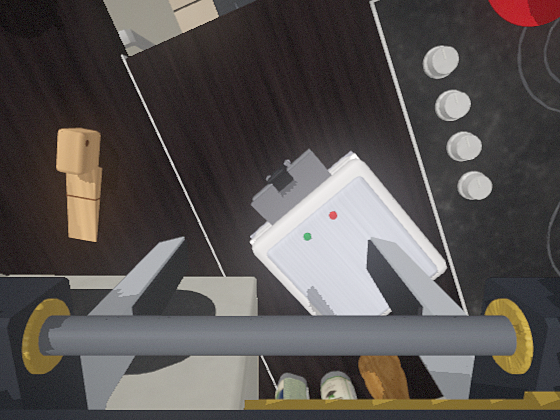

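View pics/ww1.png

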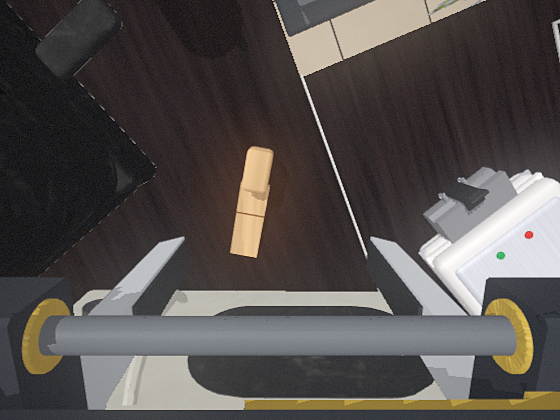

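Run:
```python
import cv2,numpy as np
a=cv2.resize(cv2.imread("pics/wp1.png")[130:290,230:400],None,fx=3,fy=3,interpolation=cv2.INTER_CUBIC)
b=cv2.resize(cv2.imread("pics/ww1.png")[135:265,220:285],None,fx=3.69,fy=3.69,interpolation=cv2.INTER_CUBIC)
a=np.clip(a*1.0,0,255).astype(np.uint8)
im=np.zeros((480,760,3),np.uint8);im[:,:510]=a;im[:b.shape[0],515:515+b.shape[1]]=b[:480];cv2.imwrite("pics/z.png",im)
```

```text
(no output)
```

View pics/z.png

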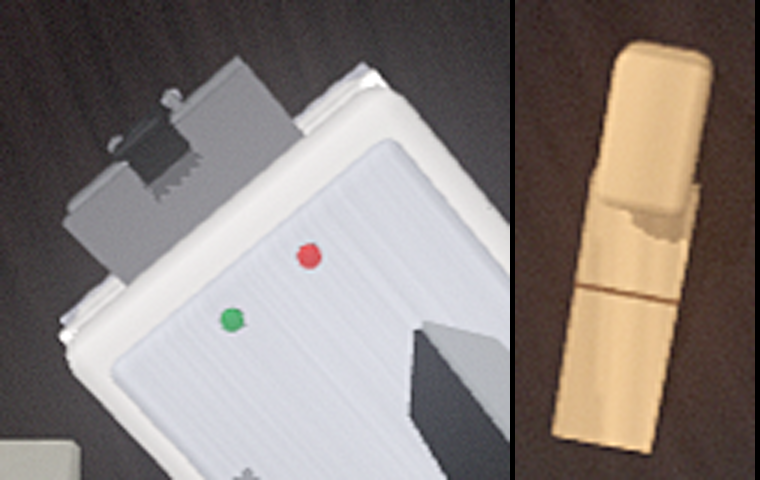

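The zoomed crop shows the upper lip's front corners at crop (66,215) and (238,57), and the tab's front edge from (115,148) to (162,115). The wedge's tip corners are at (553,436) and (651,453), and its line runs from (578,286) to (680,301).

Run:
```python
from h import *
import json
np.set_printoptions(precision=4,suppress=True)
P=json.load(open("pics/wp1.json"));W=json.load(open("pics/ww1.json"))
f=lambda u,v,z:onz(P,230+(u+.5)/3-.5,130+(v+.5)/3-.5,z)
g=lambda u,v,z:onz(W,220+(u-515)/3.69,135+v/3.69,z)
L,Rr=f(70,212,.062),f(240,59,.062)
print("lip",L,Rr,np.linalg.norm(L-Rr))
e=Rr-L;print("press y->",np.degrees(np.arctan2(e[1],e[0])))
for a,b in[((70,212),(120,283)),((240,59),(300,132))]:
    d=f(*b,.062)-f(*a,.062);print("side",np.degrees(np.arctan2(d[1],d[0])),np.linalg.norm(d))
d=f(114,375,.082)-f(388,140,.082);print("cover edge",np.degrees(np.arctan2(d[1],d[0])),np.linalg.norm(d))
d=f(232,320,.084)-f(309,256,.084);print("dots",np.degrees(np.arctan2(d[1],d[0])))
print("tab front",f(115,148,.091),f(162,115,.091),np.linalg.norm(f(115,148,.091)-f(162,115,.091)))
t1,t2=g(553,436,.003),g(651,453,.003);l1,l2=g(578,286,.0126),g(680,301,.0126)
print("tip",(t1+t2)/2,np.linalg.norm(t1-t2),"line",(l1+l2)/2,np.linalg.norm(l1-l2))
d=(t1+t2-l1-l2)/2;h=np.arctan2(d[1],d[0]);print("heading",np.degrees(h),np.linalg.norm(d[:2]))
for s in(l2-l1,t2-t1):print("from across",np.degrees(np.arctan2(s[1],s[0])))
u=np.array([np.cos(h),np.sin(h),0]);print("origin est",(t1+t2)/2-.12*u)
b=[g(*p,.046) for p in[(622,46),(712,55),(690,213),(600,200)]];print("block top",np.mean(b,0),[np.linalg.norm(b[i]-b[i-1]) for i in range(4)])
# verify with other cams
for n in("scene","side"):
    c=get_calibration(n);print(n,proj(c,(t1+t2)/2),proj(c,(L+Rr)/2))
```

```text
lip [ 0.5768 -0.181   0.062 ] [ 0.5472 -0.102   0.062 ] 0.08435048086082364
press y-> 110.55021545458895
side 12.230216173994302 0.033304819771993746
side 18.716394869544725 0.034900519171372074
cover edge -69.51382943996248 0.13007788735003703
dots -70.117703657589
tab front [ 0.5567 -0.1539  0.091 ] [ 0.5521 -0.1348  0.091 ] 0.019626573224306592
tip [ 0.5531 -0.4202  0.003 ] 0.03603452236551209 line [ 0.5024 -0.3876  0.0126] 0.03556437509184393
heading -32.73054162735201 0.06025757923374156
from across 59.60478150740424
from across 57.787407370387484
origin est [ 0.4522 -0.3553  0.003 ]
block top [ 0.4498 -0.354   0.046 ] [np.float64(0.04849943497354361), np.float64(0.027662044973980178), np.float64(0.049804066062273944), np.float64(0.028573508331690936)]
scene [353.5597 156.8177] [303.7836 205.1625]
side [375.2581 230.6823] [285.2476 221.37  ]
```

```bash
cat >> h.py <<'E'
S=np.array([.562,-.1415,0]);PH=np.radians(20.2);X=np.array([np.cos(PH),np.sin(PH),0]);Y=np.array([-X[1],X[0],0])
def pp(x,z,y=0): # press-frame metres -> world
    return S+X*(x+.12)+Y*y+[0,0,z]
WO=np.array([.4515,-.355,0]);WH=np.radians(-32)
E
python3 - <<'E'
from h import *
np.set_printoptions(precision=3,suppress=True)
for n,p,h in[("tab",pp(-.106,.08),PH),("wedge",WO+[0,0,.006],WH),("ins",pp(-.24,.049),PH),("fin",pp(-.18,.049),PH)]:
    for k in(1,-1): print(n,k,inverse_kinematics(p,down(h+k*np.pi/2)))
k=1 if np.linalg.norm(inverse_kinematics(pp(-.106,.16),down(PH+np.pi/2))-r.get_joints())<np.linalg.norm(inverse_kinematics(pp(-.106,.16),down(PH-np.pi/2))-r.get_joints()) else -1
print("k",k)
r.gripper_to(0.0,20)
r.move_to(pp(-.105,.16),down(PH+k*np.pi/2))
print(r.move_l(pp(-.105,.080),vel=.1,guard=6),r.get_ee_pos())
f0=r.get_wrist_force()
print(r.move_l(pp(-.18,.079),vel=.1,guard=15),r.get_ee_pos(),r.get_wrist_force()-f0,r.get_t())
cv2.imwrite("pics/side1.png",snapshot("side")[180:260,230:340,::-1].repeat(5,0).repeat(5,1))
E
```

```text
tab 1 [-0.351  0.394  1.657 -0.     1.091 -2.274]
tab -1 [-0.351  0.394  1.657 -0.     1.091  0.867]
wedge 1 [-0.787  0.453  1.781 -0.     0.908 -1.8  ]
wedge -1 [-0.787  0.453  1.781 -0.     0.908  1.342]
ins 1 [-0.53   0.289  1.925 -0.     0.927 -2.453]
ins -1 [-0.53   0.289  1.925 -0.     0.927  0.688]
fin 1 [-0.441  0.348  1.829 -0.     0.965 -2.365]
fin -1 [-0.441  0.348  1.829 -0.     0.965  0.777]
k 1
False [ 0.577 -0.137  0.081]
False [ 0.506 -0.162  0.079] [ 0.527  0.374 -0.346] 8.1333
```

View pics/side1.png

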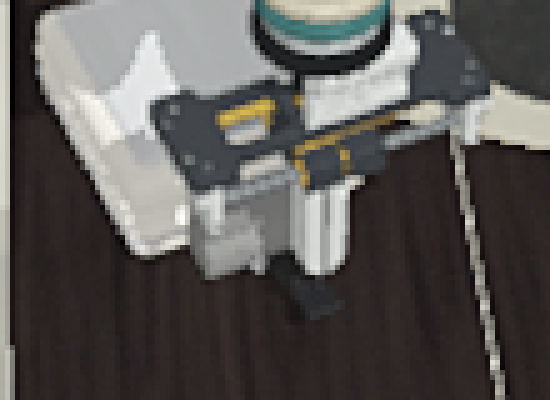

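The crop shows the tab now lying low on the worktop side at about (315,300), so the catch is down. Next I'll check the toaster's clearance for the wide gripper body at the wedge.

Run:
```python
from h import *
import json
W=json.load(open("pics/ww1.json"))
Yw=np.array([-np.sin(WH),np.cos(WH),0]);Xw=np.array([np.cos(WH),np.sin(WH),0])
for z in(0,.1,.2,.3):
    for n,p in[("toaster corner",(155,170)),("mw edge",(200,290))]:
        d=onz(W,*p,z)-WO;print(n,z,np.round([d@Xw,d@Yw],3))
```

```text
toaster corner 0 [ 0.028 -0.131]
mw edge 0 [ 0.183 -0.053]
toaster corner 0.1 [ 0.009 -0.1  ]
mw edge 0.1 [ 0.13  -0.039]
toaster corner 0.2 [-0.011 -0.069]
mw edge 0.2 [ 0.077 -0.025]
toaster corner 0.3 [-0.03  -0.038]
mw edge 0.3 [ 0.024 -0.011]
```

Run:
```python
from h import *
q=down(WH+np.pi/2)
r.move_l(pp(-.18,.2),vel=.25)
r.gripper_to(.065)
r.move_to(WO+[0,0,.15],q)
print(r.move_l(WO+[0,0,.0065],vel=.12,guard=8),r.get_ee_pos())
r.gripper_to(.0,45);print(r.get_opening(),r.get_finger_force())
print(r.get_ee_pos(),r.get_tool_rot(),q)
r.move_l(WO+[0,0,.16],vel=.15)
r.move_to(pp(-.268,.15),down(PH+np.pi/2))
print(r.get_opening(),r.get_finger_force(),r.get_ee_pos(),pp(-.268,.15),r.get_t())
c=get_calibration("wrist");im=snapshot("wrist")[:,:,::-1]
cv2.imwrite("pics/w2.png",im)
for n,p in[("slot",pp(-.12,.062)),("tip",pp(-.148,.1435+.003)),("line",pp(-.208,.1435+.0126))]:print(n,proj(c,p))
```

```text
False [ 0.4520078  -0.35542696  0.00720335]
0.02950781156280827 44.87989604473114
[ 0.45146079 -0.35519934  0.00661615] [ 2.38921181e-05  2.75575800e-01  9.61279328e-01 -1.78507882e-04] [0.         0.27563736 0.9612617  0.        ]
0.029830866583029445 44.8794561624527 [ 0.42368687 -0.19332691  0.14995753] [ 0.42310303 -0.19260413  0.15      ] 14.6083
slot [277.56153609 379.93574665]
tip [277.53134045 436.59946107]
line [277.41329222 361.39458958]
```

View pics/w2.png

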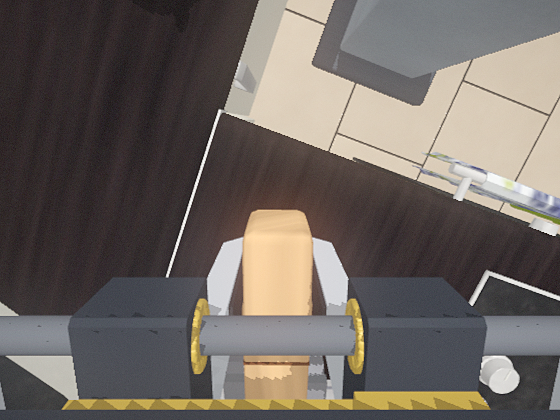

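The wrist picture shows the wedge centred at column 277, pointing straight down the image. Its dark line is at row 363, against a predicted 361, so the grasp is on. Inserting next.

Run:
```python
from h import *
np.set_printoptions(precision=4,suppress=True)
loc=lambda:np.array([(r.get_ee_pos()-S)@X-.12,(r.get_ee_pos()-S)@Y,r.get_ee_pos()[2]])
print(r.move_l(pp(-.268,.0497),vel=.12,guard=8),loc())
r.hold(.2);f0=r.get_wrist_force()
def rep(n,g):
    F=r.get_wrist_force()-f0;print(n,g,loc(),F@X,F@Y,F[2])
g=r.move_l(pp(-.227,.0497),vel=.05,guard=8);rep("enter",g)
if not g:
    g=r.move_l(pp(-.227,.0465),vel=.01,guard=3);rep("lower",g)
print(r.get_t())
c=get_calibration("scene");cv2.imwrite("pics/s3.png",snapshot("scene")[150:260,200:350,::-1].repeat(5,0).repeat(5,1))
```

```text
False [-0.2677 -0.0008  0.0501]
enter False [-0.2273  0.0002  0.0496] 0.7415290301375022 0.008339229743298518 0.510537111216191
lower True [-0.2272 -0.0002  0.0481] -0.7598874192333204 -1.7518867710533175 5.153668712358961
17.075
```

View pics/s3.png

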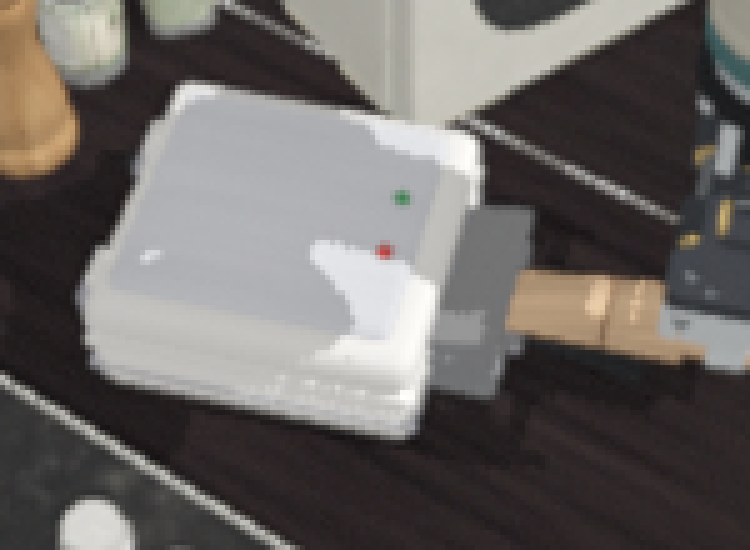

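The picture shows the blade's tip just under the upper lip at (515,300), mid-width. The 5 N floor contact came at the expected height, so I'll push on.

Run:
```python
from h import *
np.set_printoptions(precision=4,suppress=True)
loc=lambda:np.array([(r.get_ee_pos()-S)@X-.12,(r.get_ee_pos()-S)@Y,r.get_ee_pos()[2]])
def rep(n,g):
    F=r.get_wrist_force();print(n,g,loc(),F@X,F@Y,F[2],r.get_opening(),r.get_finger_force())
z=.0482
for x in(-.21,-.195,-.185,-.180):
    g=r.move_l(pp(x,z),vel=.03,guard=30);rep(x,g)
    if g:break
r.hold(.5);rep("hold",0);print(r.get_t())
c=get_calibration("scene");a=snapshot("scene")[150:260,200:350,::-1].repeat(4,0).repeat(4,1)
w=snapshot("wrist")[:,:,::-1]
cv2.imwrite("pics/s4.png",a)
for n in("wrist","scene"):
    c=get_calibration(n);print(n,"lip line expected",proj(c,pp(-.12,.0546)))
cv2.imwrite("pics/w4.png",w)
```

```text
-0.21 False [-0.213   0.0005  0.0483] -9.58840757406214 -0.32791953798585244 8.20596058540054 0.02945304901802365 44.995458126068115
-0.195 False [-0.199   0.0012  0.0482] -10.85633517222394 1.0459178342807118 10.066318132316653 0.02986114659013138 44.9991774559021
-0.185 False [-0.189   0.0014  0.0481] -10.53464897651851 0.4654023935875416 9.529274536778345 0.02980472588646173 45.00026822090149
-0.18 False [-0.1841  0.0014  0.0482] -10.272981650693884 1.4749381434772562 9.701746623366649 0.029289258606984954 45.00057756900787
hold 0 [-0.1841  0.0014  0.0482] -10.377524893826573 0.5183660127820741 9.06709595877348 0.02997972823776564 45.000561475753784
19.8167
wrist lip line expected [272.9646 369.4392]
scene lip line expected [303.6657 206.9251]
```

View pics/s4.png

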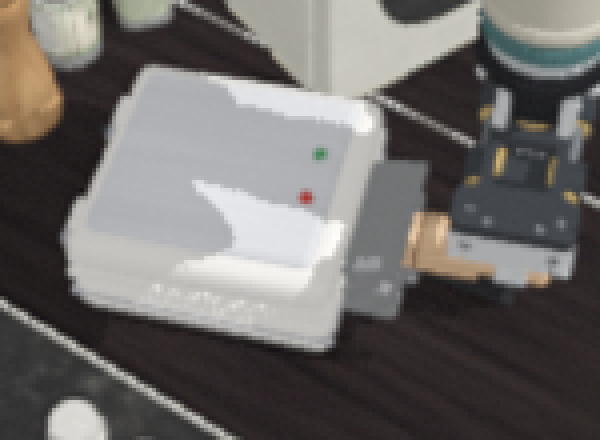

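The lid is up on the wedge, with the blade's line almost at the lip edge near (410,250). Under load the arm sits 4 mm short of its target. I'll make that up and take one last look.

Run:
```python
from h import *
np.set_printoptions(precision=4,suppress=True)
loc=lambda:np.array([(r.get_ee_pos()-S)@X-.12,(r.get_ee_pos()-S)@Y,r.get_ee_pos()[2]])
print(r.move_l(pp(-.1765,.0482),vel=.03,guard=30));r.hold(.7)
print(loc(),r.get_finger_force(),r.get_t())
a=snapshot("scene")[175:235,260:340,::-1];b=snapshot("side")[185:245,250:330,::-1];w=snapshot("wrist")[330:410,200:360,::-1]
f=lambda i,k:cv2.resize(i,None,fx=k,fy=k,interpolation=cv2.INTER_CUBIC)
cv2.imwrite("pics/fin.png",np.vstack([np.hstack([f(a,5),f(b,5)]),f(w,5)[100:400]]))
```

```text
False
[-0.1808  0.0014  0.0482] 45.000824332237244 20.8833
```

View pics/fin.png

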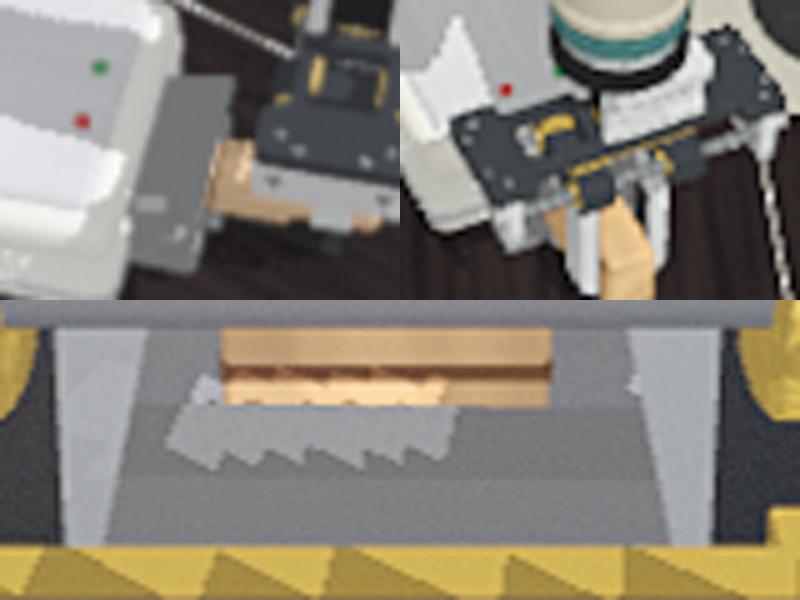

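Run:
```python
from h import *
c=get_calibration("wrist")
g=lambda v,z:(onz(c,277,v,z)-S)@X-.12
print([round(g(364.4,z),4) for z in(.0546,)],[round(g(371,z),4) for z in(.053,.056,.059)])
```

```text
[np.float64(-0.1198)] [np.float64(-0.1145), np.float64(-0.1167), np.float64(-0.119)]
```

The line is about 2 mm short of the lip front, which is well inside tolerance. I'll push those last 2 mm and hand in.

Run:
```python
from h import *
print(r.move_l(pp(-.1747,.0482),vel=.03,guard=30));r.hold(1.0)
print(r.get_wrist_force(),r.get_finger_force(),r.get_t());print(r.sign_off())
```

```text
False
[-11.35922285  -3.13506082  10.7385196 ] 45.001187324523926 22.2833
the job is handed in; nothing more can be done
None
```

I handed the job in at 22.3 s: catch down, and the gripped wedge holding the lid about 6 mm open with the dark line roughly level with the lip front. The lift is worked out from wedge geometry and camera pictures, and no pass/fail result came back.

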